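Put the jar bands away in their canister and close it

TASK

Put the two loose jar bands from the drawer into the cream canister so that they lie flat on top of the two bands already in it, all in one column, then close the canister with the lid that fits, fully home on the rim. The two lids in the drawer look alike and only one goes into the mouth: try them, and leave the one that does not fit in the drawer. Leave the canister standing where it is and do not disturb the utensils.

Things in the scene. Friction and masses are not known exactly. Their poses are not given: they have to be found in the camera images.
- canister: the cream enamelled steel canister, a plain open-topped round tube standing upright on the worktop: 74 mm high, 69 mm outside (71 mm at the rolled rim), bore 64 mm, inner floor 3 mm above its underside. Loose, about 0.28 kg. Origin: centre of its underside, z up its axis. Two bands already lie flat on its floor, filling the lowest 28 mm of the bore.
- band_1: a gold-lacquered tinplate screw band of a small jam jar: a flat ring, 60 mm outside, 14 mm high, with a round opening of 46 mm, about 30 g. Origin: centre of its underside, z along its axis, up. Already at the bottom of the canister.
- band_2: a gold-lacquered tinplate screw band of a small jam jar: a flat ring, 60 mm outside, 14 mm high, with a round opening of 46 mm, about 30 g. Origin: centre of its underside, z along its axis, up. Already in the canister, on band_1.
- band_3: a gold-lacquered tinplate screw band of a small jam jar: a flat ring, 60 mm outside, 14 mm high, with a round opening of 46 mm, about 30 g. Origin: centre of its underside, z along its axis, up. One of the two loose ones, lying flat on the drawer's floor in the half nearer the robot.
- band_4: a gold-lacquered tinplate screw band of a small jam jar: a flat ring, 60 mm outside, 14 mm high, with a round opening of 46 mm, about 30 g. Origin: centre of its underside, z along its axis, up. The other loose one, lying flat on the drawer's floor in the half nearer the robot.
- lid_a: cream enamelled lid on the drawer's floor, knob up, some 70 g: plate 72 mm wide, 2.5 thick; below it a round plug 10 mm deep that enters the canister's mouth; above it a round bakelite knob 24 mm wide from 17 to 35 mm above the plug's underside (neck 16 mm wide below that). Origin: centre of the plug's underside, z up. It or lid_b fits; which is not known, trying tells.
- lid_b: lid like lid_a, same sizes, origin and look from above, also lying on its plug. Of the two, one has a plug 61 mm wide, bevelled below, which drops 10 mm into the canister until the plate rests on the rim; the other's plug is 67.5 mm wide and stops on top of the rim. Which is which is not known, trying tells.
- drawer: mint green steel drawer standing on the worktop, fixed: open box, 330 (x) by 460 mm (y), walls 3 mm thick, 55 high; front panel with knob at +y, 75 high. Floor 6 mm above its underside. Origin: centre of its underside; x across, away from the robot; y along it. Loose bands and lids lie in a row along y, some 95 mm apart, centres at x -85 to -45 mm; utensils at x above 20 mm.
- can_opener: chrome crank can opener, 195 x 50 mm, lying in the far half of the drawer, crank up, 31 mm high. Not to be disturbed. Origin: near the middle of its underside, its y axis along its length towards the crank.
- bottle_opener: cast aluminium bottle opener, 130 x 46 mm, 10 mm high, lying on the worktop beyond the canister. Not to be disturbed. Origin: near the middle of its underside, y along its length towards the ring.
- jar_key: cream plastic jar key, 140 x 50 mm, 14 mm high, in the far half of the drawer. Not to be disturbed. Origin: near the middle of its underside, y along its length towards the hooked end.
- corkscrew: nickel T-handled corkscrew, 115 mm long, handle 98 mm wide and 18 mm high, in the far half of the drawer. Not to be disturbed. Origin: under its shank, y along the screw towards its point.
Things that resemble listed ones, but are neither listed nor needed, are in the scene too. What is shaped like the lid_b but blue or red is not meant. Leave any pink look-alike of the band_3 alone.

How it is judged:
By the outcome, as a careful person would: the job done as asked, in the order asked, and still so for the second after the job is handed in, with the robot touching nothing.
It also fails if it takes over 72 s, if anything falls off the work surface, if the arm or the gripper's body presses on something with over 40 N, if the wrist force passes 120 N, or if a joint passes its speed limit or range.

ROBOT

A 6-joint arm with a two-finger parallel gripper is mounted at the origin on the work surface. World frame = base frame: x ahead of the robot, y to its left, z up, the work surface at z = 0. Lengths are in m, angles in rad, forces in N, time in s.
With the tool pointing down it reaches from about 0.425 to 0.95 m from the base axis. Payload 3.5 kg.
Tool frame: the origin (TCP) lies midway between the tips of the shut fingers; the grasp point (between the pads) lies 19 mm behind it (ctrl.pinch_z is the distance from the TCP to the grasp point, in m); z points along the fingers, y is the line along which they close (so a half turn about z gives the same grasp; the last joint's range is limited). The gripper opens to 85 mm and grips with 20 to 120 N. Pads are 22 mm wide; open, the fingers measure 114 mm over their backs; the gripper's body (76 mm by 85 mm) begins 54 mm behind the grasp point. The pads swing forward as they close: fully open they stand 13 mm farther back than shut.
Start: joints at [-1.349, 0.286, 1.577, -0, 1.279, -0.15], TCP at [0.245, -0.629, 0.231] pointing down, gripper open.
Joint ranges: [-2.77, 2.77], [-0.9, 2.22], [0.21, 2.48], [-1.53, 4.67], [0.24, 2.81], [-2.84, 2.84]. Speed limits (rad/s): [2.79, 2.79, 3.14, 3.14, 3.14, 3.14].

INTERFACE

Orientations are given as a unit quaternion [x, y, z, w].
In Python, from plant import get_state, viewer, sign_off, ctrl gives the robot as it stands. The module is installed in compiled form; this text tells all that it offers.
- The arm moves only by the shell command python3 -m handwheel 'ROWS' [FORCE]. ROWS is JSON, a list that holds one entry, the list of rows, each a list of 5 numbers: the finger opening in m, from 0 to 0.0854, then the shift along the tool's x, y, z in m, then the turn about the tool's z in degrees. In form: [[[claw, x, y, z, spin], ...]]. A call has 1 to 12 rows; each row shifts and turns the commanded pose from where the row before left it, along the tool's axes as they then stand; what a row does not reach is not made up. A row lasts 1/12 s, in which the tool goes at most 41.7 mm and 7.16 degrees, less where a joint would pass 70% of its speed; a pose out of reach is approached as far as the arm can. A call is refused whole if a number of a shift passes 0.0417 or a number of a turn 7.16, either way. A call with a gripper value outside its range is refused whole. The fingers move at their own pace and stop on an object; FORCE is the grip in N (left out, the last holds). Time passes only in rows, so rows that do not move let the fingers close. It gives the time, the measured TCP pose, the force, the opening and the grip force at its end, in the units of the state.
- get_state(): the state, without advancing time (a new reading comes with each control period).
- viewer.read_camera(name): name is "scene" or "top"; returns the picture (384x512x3 uint8, blue, green, red); there is no depth.
- viewer.camera_params(name): a dict with "fov_y" (degrees; the focal length in pixels is half the picture's height over the tangent of half this angle, whatever the lens; pixels are square), "cx", "cy" (the principal point, pixels), "xyz" and "attitude" of the camera in the world. Camera axes: x right, y up, looking along -z (the intrinsics and any distortion apply to the point x, -y, -z); pixel columns grow to the right and rows downward; lengths in m; the calibration is good to about 2 mm. A picture is of the moment at which its call begins. camera_params takes no time and is no camera call.
- sign_off(): hands the job in; it is judged then, once.
Trained networks look in the newest picture that a camera, given by its name, has taken for a name from the list of things; names that differ only in an ending like _2 or _b are one class to them, and where a whole thing is asked for, a point or a joint stands for the part that bears it (a point fixed in the world has none). Each returns a list of dicts, best first, with "confidence" (0 to 1); they miss things now and then, are a little off and sometimes report something else, mostly with a low value. They report only what shows in the picture. A call takes as long as a camera call. They do not tell look-alikes from the thing itself.
- viewer.look_for(camera, name): "extent" ([left, top, width, height] as shares, 0 to 1, of the picture: columns of its width, rows of its height, round what is visible of it).
- viewer.outline_of(camera, name): "mask" (384x512 bool, what is visible of it) and "extent" ([left, top, width, height] as shares, 0 to 1, of the picture: columns of its width, rows of its height, round what is visible of it).
- viewer.pinpoint(camera, name): "xy" ([column, row] as shares, 0 to 1, of the picture: columns of its width, rows of its height: a listed point, or the origin of a listed thing).
The state is a dict: "time": time; "qpos": joint angles; "dq": joint speeds; "joint_efforts": joint torques, N m; "eef_pos": TCP position; "tcp_rot": TCP orientation; "contact_force": force on the tool from outside, world axes, zero at the start; "wrist_torque": the same for the moment, N m; "opening": opening from 0.0 (shut) to 1.0 (fully open); "finger_force": force on a finger pad.
Only numpy, scipy, OpenCV 4.12 (cv2) and the standard library are available. Lean on these libraries where they do the work, as an engineer would, in place of code of your own. Each camera call takes 0.05 s, during which the arm holds its last target. There are 200 camera calls.

## Working session

There is one attempt and no reset: what is moved stays moved. The work goes in short steps, Python scripts to look and compute and a shell command to move; the robot and the scene stay as the last step left them, time stands still between calls to the robot, and variables do not carry over. Pictures are saved under pics/ and viewed, at most 10 in all, crops included, and the job is handed in when it is done.

```bash
mkdir -p pics; python3 - <<'E'
from plant import get_state, viewer, ctrl
import cv2, numpy as np
print(get_state(), ctrl.pinch_z)
for c in("scene","top"):
    im=viewer.read_camera(c); cv2.imwrite(f"pics/{c}0.png",im); print(c,viewer.camera_params(c))
    for n in("canister","band_3","lid_a","drawer"):
        for d in viewer.pinpoint(c,n): print(n,d['confidence'],np.round(np.array(d['xy'])*[512,384],1))
E
```

```text
{'time': 0.0, 'qpos': array([-1.34898402e+00,  2.87190052e-01,  1.57818986e+00,  6.72201362e-07,
        1.27862101e+00, -1.50020751e-01]), 'dq': array([-0.00112095, -0.0001266 , -0.00062456,  0.00022631,  0.00038078,
       -0.00035943]), 'joint_efforts': array([-4.18872705e-04, -4.05984342e+01, -2.92622459e+01, -1.44367082e-04,
        5.93338205e-03,  9.84098136e-07]), 'eef_pos': array([ 0.24510966, -0.62820785,  0.22992397]), 'tcp_rot': array([ 9.82766551e-01,  1.84847114e-01, -4.28924208e-05, -1.20336737e-03]), 'contact_force': array([-0.20002354, -0.220996  , -0.0152282 ]), 'wrist_torque': array([-0.01454309,  0.07572591,  0.01425379]), 'finger_force': 0.0, 'opening': 0.999620518838487} 0.0187
scene {'fov_y': 55.81109702833, 'cx': 263.3055846913619, 'cy': 189.16998450213623, 'xyz': array([ 0.95790857, -0.24410774,  0.74706961]), 'attitude': array([0.24104818, 0.16860116, 0.53633266, 0.79108578])}
canister 0.68 [164.9 239.5]
band_3 0.66 [318.  180.9]
band_3 0.5 [223.5 222.8]
band_3 0.49 [282.7 196.4]
band_3 0.41 [164.  242.6]
band_3 0.4 [163.4 236.4]
lid_a 0.93 [345.1 174.4]
lid_a 0.91 [354.5 108.6]
lid_a 0.88 [309.6 123.3]
lid_a 0.79 [377.9 158.3]
drawer 0.73 [347.7 198.3]
top {'fov_y': 43.8231280341261, 'cx': 259.52143357493463, 'cy': 192.4378813342829, 'xyz': array([ 0.40035363, -0.07076456,  1.30552942]), 'attitude': array([ 0.04006769, -0.02366702, -0.7044266 ,  0.70824968])}
canister 0.77 [361.1 186.6]
band_3 0.71 [314.4 187.7]
band_3 0.6 [220.2 191.7]
band_3 0.58 [364.9 191.3]
band_3 0.49 [254.1 192.3]
band_3 0.43 [363.4 187.2]
lid_a 0.96 [154.5 192.6]
lid_a 0.94 [140.4 259.2]
lid_a 0.65 [186.8 191.9]
lid_a 0.55 [195.3 259.5]
drawer 0.63 [202.4 166.5]
```

View pics/scene0.png

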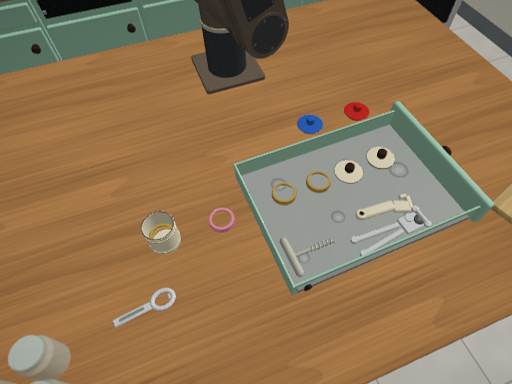

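View pics/top0.png

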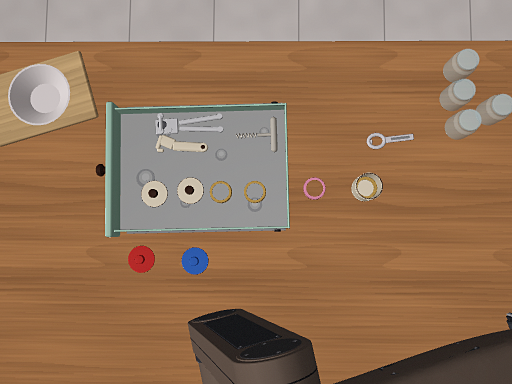

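The scene view shows the canister at (163,232), a pink ring at (222,219), gold bands at (284,192) and (318,181), cream lids at (348,171) and (380,157), and blue and red lids outside the drawer. The top view shows the same things: canister (367,186), pink ring (314,188), gold bands (254,192) and (220,192), cream lids (187,191) and (154,193). The gold bands and the cream lids inside the drawer fit the description. I'll measure them next.

```bash
cat > h.py <<'E'
from plant import get_state, viewer, ctrl
import cv2, numpy as np
from scipy.spatial.transform import Rotation as R
def ray(c,px):
    p=viewer.camera_params(c); f=192/np.tan(np.radians(p['fov_y']/2))
    d=R.from_quat(p['attitude']).apply([(px[0]-p['cx'])/f,-(px[1]-p['cy'])/f,-1]); return p['xyz'],d
def onz(c,px,z):
    o,d=ray(c,px); return (o+d*(z-o[2])/d[2])
def proj(c,P):
    p=viewer.camera_params(c); f=192/np.tan(np.radians(p['fov_y']/2))
    q=R.from_quat(p['attitude']).inv().apply(np.asarray(P)-p['xyz'])
    return np.c_[p['cx']-f*q[...,0]/q[...,2],p['cy']+f*q[...,1]/q[...,2]]
def circ(c,P,r,n=90):
    t=np.linspace(0,2*np.pi,n); return proj(c,np.c_[P[0]+r*np.cos(t),P[1]+r*np.sin(t),0*t+P[2]])
E
python3 - <<'E'
from h import *
for c in("top","scene"):
    im=viewer.read_camera(c)
    for n,z in(("band_3",.013),("lid_a",.014),("canister",.037)):
        for d in viewer.outline_of(c,n):
            m=d['mask'].astype(np.uint8); k=cv2.findContours(m,0,2)[0]; k=max(k,key=cv2.contourArea)
            x,y,w,h=cv2.boundingRect(k); M=cv2.moments(cv2.convexHull(k)); e=(M['m10']/M['m00'],M['m01']/M['m00'])
            print(c,n,d['confidence'],np.round(e,1),w,h,np.round(onz(c,e,z),4),im[m>0].mean(0).round())
    for d in viewer.pinpoint(c,"canister"): print(onz(c,np.array(d['xy'])*[512,384],0))
im=cv2.imread("pics/top0.png"); cv2.imwrite("pics/crop.png",cv2.resize(im[160:220,130:390],None,fx=3,fy=3,interpolation=2))
E
```

```text
top band_3 0.66 [188.4 123.6] 67 21 [0.7074 0.1576 0.013 ] [170. 167. 168.]
top band_3 0.65 [314.1 188.1] 23 23 [ 0.5296 -0.1884  0.013 ] [150. 123. 196.]
top band_3 0.61 [254.5 191.6] 22 21 [ 0.5193 -0.0267  0.013 ] [ 69. 134. 169.]
top band_3 0.55 [220.3 191.5] 22 22 [0.5194 0.0666 0.013 ] [ 72. 128. 159.]
top lid_a 0.93 [154.  193.5] 27 26 [0.513  0.2479 0.014 ] [152. 170. 182.]
top lid_a 0.91 [194.8 259.9] 26 28 [0.334  0.1327 0.014 ] [169.  89.  45.]
top lid_a 0.76 [140.9 258.8] 27 27 [0.3359 0.2788 0.014 ] [ 39.  41. 175.]
top lid_a 0.6 [189.7 190.2] 26 27 [0.5225 0.1502 0.014 ] [155. 173. 185.]
top canister 0.71 [366.7 186.7] 32 28 [ 0.5317 -0.3258  0.037 ] [141. 160. 172.]
top canister 0.64 [153.9 193.4] 27 26 [0.5111 0.2423 0.037 ] [152. 170. 182.]
[ 0.53086182 -0.31547574  0.        ]
[ 0.67368718 -0.03810039  0.        ]
scene band_3 0.8 [317.9 181.6] 25 22 [0.5211 0.0679 0.013 ] [ 67. 120. 143.]
scene band_3 0.7 [283.9 193.6] 25 22 [ 0.5223 -0.0245  0.013 ] [ 69. 123. 146.]
scene band_3 0.51 [160.  231.4] 19 12 [ 0.512  -0.3268  0.013 ] [ 91. 147. 170.]
scene band_3 0.48 [221.7 219.9] 25 24 [ 0.5356 -0.1873  0.013 ] [132. 114. 181.]
scene lid_a 0.88 [356.6 111. ] 27 17 [0.3406 0.2803 0.014 ] [ 32.  38. 171.]
scene lid_a 0.81 [309.8 123.8] 26 19 [0.3359 0.1348 0.014 ] [166.  87.  38.]
scene lid_a 0.61 [347.8 171.4] 28 24 [0.5213 0.1515 0.014 ] [146. 169. 177.]
scene lid_a 0.59 [380.4 158.4] 28 22 [0.5157 0.2499 0.014 ] [140. 162. 170.]
scene canister 0.74 [160.8 232.6] 40 43 [ 0.5301 -0.3231  0.037 ] [123. 146. 153.]
[ 0.52886242 -0.32756645  0.        ]
[ 0.68305669 -0.03192409  0.        ]
```

View pics/crop.png

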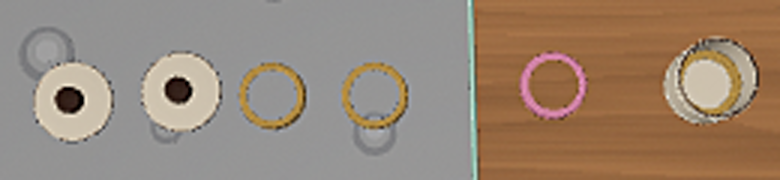

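The crop shows gold bands at top-camera pixels (254,192) and (220,192), cream lids at (154,193) and (190,190), the pink ring at (314,188), which I leave, and the canister mouth at about (369,186) with a gold band inside. The two gold rings and the two cream lids in the drawer are the things meant. The band hole is 46 mm, so I'll grip each band from inside with the fingers spread. First I move to above the band at (0.5205,-0.0255).

```bash
python3 -m handwheel '[[[0,0,0,0,7.1],[0,0,0,0,7.1],[0,0,0,0,7.1],[0,0.014,-0.030,0,0],[0,0.014,-0.030,0,0],[0,0.014,-0.030,0,0],[0,0.014,-0.030,0,0],[0,0.014,-0.030,0,0],[0,0.014,-0.030,0,0],[0,0.014,-0.030,0,0],[0,0.014,-0.030,0,0]]]' 60; python3 -m handwheel '[[[0,0.014,-0.030,0,0],[0,0.014,-0.030,0,0],[0,0.014,-0.030,0,0],[0,0.014,-0.030,0,0],[0,0.014,-0.030,0,0],[0,0.014,-0.030,0,0],[0,0.014,-0.030,0,0],[0,0.014,-0.030,0,0],[0,0.014,-0.030,0,0],[0,0.014,-0.030,0,0],[0,0.014,-0.030,0,0],[0,0.007,-0.030,0,0]]]'
```

```text
time: 1.92
eef_pos: [0.3577, -0.3874, 0.2315]
tcp_rot: [1.0, -0.0, 0.0, 0.0]
contact_force: [-0.4, -0.0, 0.2]
opening: 0.002
finger_force: 0.0
time: 2.92
eef_pos: [0.5193, -0.0273, 0.2318]
tcp_rot: [1.0, 0.0, 0.001, 0.0]
contact_force: [-0.7, -0.5, -0.4]
opening: -0.003
finger_force: 0.0
```

```bash
python3 -m handwheel '[[[0,0.0015,-0.002,0.035,0],[0,0,0,0.035,0],[0,0,0,0.035,0],[0,0,0,0.035,0],[0,0,0,0.035,0],[0,0,0,0.015,0],[0,0,0,0.010,0],[0,0,0,0.010,0],[0,0,0,0.0095,0],[0,0,0,0,0],[0,0,0,0,0]]]'; python3 - <<'E'
from h import *
im=viewer.read_camera("scene"); cv2.imwrite("pics/s1.png",cv2.resize(im[110:260,210:410],None,fx=3,fy=3,interpolation=2)); 
im=viewer.read_camera("top"); cv2.imwrite("pics/t1.png",im)
E
```

```text
time: 3.83
eef_pos: [0.5203, -0.027, 0.0123]
tcp_rot: [1.0, 0.0, 0.0, 0.0]
contact_force: [0.2, 0.9, 0.0]
opening: 0.002
finger_force: 0.0
```

View pics/s1.png

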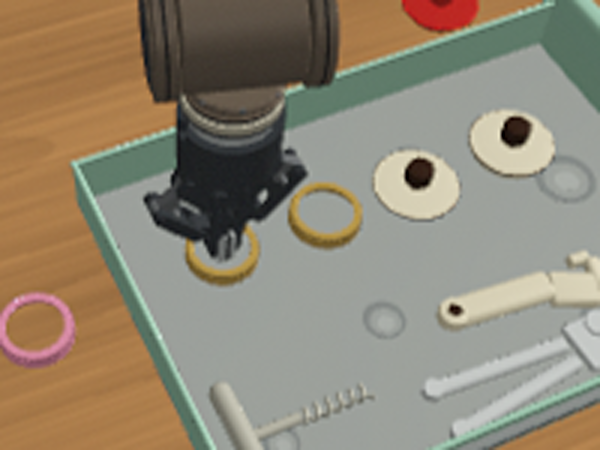

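The crop shows the shut fingers standing inside the hole of the first band at crop (222,250), not touching it. I spread them now.

```bash
python3 -m handwheel '[[[0.035,0,0,0,0],[0.035,0,0,0,0],[0.035,0,0,0,0],[0.035,0,0,0,0],[0.035,0,0,0,0],[0.035,0,0,0,0]]]' 40;  python3 -m handwheel '[[[0.035,0,0,-0.01,0],[0.035,0,0,-0.02,0],[0.035,0,0,-0.03,0],[0.035,0,0,-0.03,0],[0.035,0,0,-0.02,0],[0.035,0,0,0,0]]]'; python3 - <<'E'
from h import *
im=viewer.read_camera("scene"); cv2.imwrite("pics/s2.png",cv2.resize(im[80:280,180:380],None,fx=3,fy=3,interpolation=2)); 
E
```

```text
time: 4.43
eef_pos: [0.5207, -0.0271, 0.013]
tcp_rot: [1.0, 0.0, 0.001, 0.0]
contact_force: [-1.2, 0.5, 5.7]
opening: 0.367
finger_force: 48.4
time: 4.93
eef_pos: [0.5229, -0.0275, 0.1275]
tcp_rot: [1.0, 0.0, 0.005, 0.001]
contact_force: [0.9, -0.6, -0.9]
opening: 0.373
finger_force: 47.4
```

View pics/s2.png

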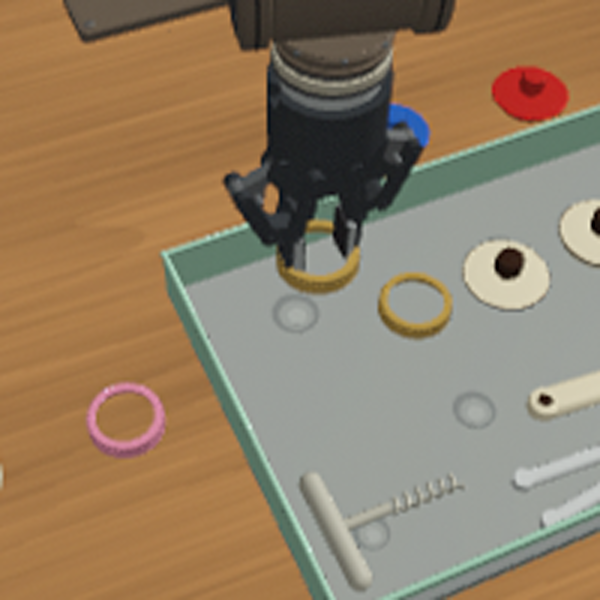

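The crop shows the band held level on the spread fingers at crop (318,260), clear of the drawer. Next I fit the canister rim in the first pictures.

```bash
cat >> h.py <<'E'
from scipy.ndimage import map_coordinates
from scipy.optimize import differential_evolution
def fit(c,im,rings,x0,w=.012):
    """rings: list of (z,r); maximise gradient magnitude along projected circles"""
    g=cv2.GaussianBlur(im,(0,0),.8).astype(float)
    G=np.sqrt(sum(cv2.Sobel(g,-1,a,1-a,ksize=3)**2 for a in(0,1)).sum(2)); G=np.minimum(G,np.percentile(G,99))
    def s(v):
        return -sum(map_coordinates(G,circ(c,[v[0],v[1],z],r)[:,::-1].T,order=1).mean() for z,r in rings)
    r=differential_evolution(s,[(x0[0]-w,x0[0]+w),(x0[1]-w,x0[1]+w)],seed=0); return r.x,-r.fun
E
python3 - <<'E'
from h import *
s=get_state()['eef_pos']
for c in("top","scene"):
    im=cv2.imread(f"pics/{c}0.png")
    for nm,rg in (("rim",[(.074,.0355),(.074,.032)]),("rim out",[(.074,.0355)]),("rim+base",[(.074,.0355),(.074,.032),(0,.0345)])):
        print(c,nm,*fit(c,im,rg,(.5305,-.324)))
    for n,x in(("band1",(.5205,-.0255)),("band2",(.520,.067))): print(c,n,*fit(c,im,[(.020,.03),(.020,.023)],x))
    for n,x in(("L1",(.514,.249)),("L2",(.522,.151))): print(c,n,*fit(c,im,[(.0185,.036)],x))
    if c=="scene": print("held",s,*fit(c,viewer.read_camera(c),[(s[2]+.007,.03),(s[2]+.007,.023)],s[:2]))
E
```

```text
top rim [ 0.53264339 -0.32347801] 438.21949344521147
top rim out [ 0.52506456 -0.31300617] 215.74111831549212
top rim+base [ 0.53184798 -0.32412089] 686.5665985850056
top band1 [ 0.51931974 -0.02706438] 512.7982204457255Traceback (most recent call last):
    calc_energies = list(
        self._mapwrapper(self.func, parameters_pop[0:S])
    )
    return self.f(x, *self.args)
           ~~~~~~^^^^^^^^^^^^^^^
  File "h.py", line 22, in s
    return -sum(map_coordinates(G,circ(c,[v[0],v[1],z],r)[:,::-1].T,order=1).mean() for z,r in rings)
            ~~~^^^^^^^^^^^^^^^^^^^^^^^^^^^^^^^^^^^^^^^^^^^^^^^^^^^^^^^^^^^^^^^^^^^^^^^^^^^^^^^^^^^^^^
  File "h.py", line 22, in <genexpr>
    return -sum(map_coordinates(G,circ(c,[v[0],v[1],z],r)[:,::-1].T,order=1).mean() for z,r in rings)
                                  ~~~~^^^^^^^^^^^^^^^^^^^
  File "h.py", line 14, in circ
    t=np.linspace(0,2*np.pi,n); return proj(c,np.c_[P[0]+r*np.cos(t),P[1]+r*np.sin(t),0*t+P[2]])
                                       ~~~~^^^^^^^^^^^^^^^^^^^^^^^^^^^^^^^^^^^^^^^^^^^^^^^^^^^^^
  File "h.py", line 10, in proj
    p=viewer.camera_params(c); f=192/np.tan(np.radians(p['fov_y']/2))
ValueError: time passes only in moves, steps and waits

The above exception was the direct cause of the following exception:

Traceback (most recent call last):
  File "h.py", line 23, in fit
    r=differential_evolution(s,[(x0[0]-w,x0[0]+w),(x0[1]-w,x0[1]+w)],seed=0); return r.x,-r.fun
RuntimeError: The map-like callable must be of the form f(func, iterable), returning a sequence of numbers the same length as 'iterable'
```

Too many camera_params calls per process, so I cache them.

```bash
sed -i 's/viewer.camera_params(c)/CP[c]/; s/^from scipy.spatial.*/&\nCP={c:viewer.camera_params(c) for c in("top","scene")}/' h.py
python3 - <<'E'
from h import *
s=get_state()['eef_pos']
for c in("top","scene"):
    im=cv2.imread(f"pics/{c}0.png")
    for nm,rg in (("rim",[(.074,.0355),(.074,.032)]),("rim+base",[(.074,.0355),(.074,.032),(0,.0345)])):
        print(c,nm,*fit(c,im,rg,(.5305,-.324)))
    for n,x in(("band1",(.5205,-.0255)),("band2",(.520,.067))): print(c,n,*fit(c,im,[(.020,.03),(.020,.023)],x))
    for n,x in(("L1",(.514,.249)),("L2",(.522,.151))): print(c,n,*fit(c,im,[(.0185,.036)],x))
    if c=="scene": print("held",s,*fit(c,viewer.read_camera(c),[(s[2]+.007,.03),(s[2]+.007,.023)],s[:2]))
E
```

```text
top rim [ 0.53264339 -0.32347801] 438.21949344521147
top rim+base [ 0.53184798 -0.32412089] 686.5665985850056
top band1 [ 0.51931974 -0.02706438] 512.7982204457255
top band2 [0.5187624  0.06547577] 523.4825565066451
top L1 [0.51337489 0.24789046] 264.9010546976598
top L2 [0.52216599 0.14963721] 253.0726762567197
scene rim [ 0.53044257 -0.32098886] 398.5859507361116
scene rim+base [ 0.5305207  -0.32112426] 575.60916114949
scene band1 [ 0.52493496 -0.02717523] 464.6071816379656
scene band2 [0.52448322 0.06474653] 476.5245516097697
scene L1 [0.51289174 0.25031635] 254.06694582033836
scene L2 [0.52194166 0.15204256] 243.60716766317654
held [ 0.52147295 -0.02719028  0.12489054] [ 0.5285971  -0.02935795] 493.46363297788525
```

```bash
python3 -m handwheel '[[[0.035,0.001,0.0295,0,0],[0.035,0.001,0.0295,0,0],[0.035,0.001,0.0295,0,0],[0.035,0.001,0.0295,0,0],[0.035,0.001,0.0295,0,0],[0.035,0.001,0.0295,0,0],[0.035,0.001,0.0295,0.006,0],[0.035,0.001,0.0295,0.006,0],[0.035,0.001,0.0295,0.006,0],[0.035,0.001,0.0295,0.008,0],[0.035,0,0,0.008,0],[0.035,0,0,0,0]]]'; python3 - <<'E'
from h import *
s=get_state()['eef_pos'];print(s)
for c in("scene","top"):
    im=viewer.read_camera(c); cv2.imwrite(f"pics/{c}3.png",im)
im=cv2.imread("pics/scene3.png"); a=im.copy()
p=circ("scene",[.5315,-.3225,.074],.0355); q=circ("scene",[s[0],s[1],s[2]-.007],.03)
b=cv2.resize(im[150:280,100:230],None,fx=4,fy=4,interpolation=2)
for P,col in((p,(0,0,255)),(q,(0,255,0))):
    for u,v in (P-[100,150])*4+1.5: cv2.circle(b,(int(u),int(v)),1,col,-1)
cv2.imwrite("pics/s3o.png",b)
E
```

```text
time: 6.03
eef_pos: [0.5273, -0.3214, 0.0834]
tcp_rot: [1.0, -0.001, -0.003, -0.003]
contact_force: [-0.2, 0.7, -1.0]
opening: 0.372
finger_force: 47.4
[ 0.52725699 -0.32143746  0.0834197 ]
```

View pics/s3o.png

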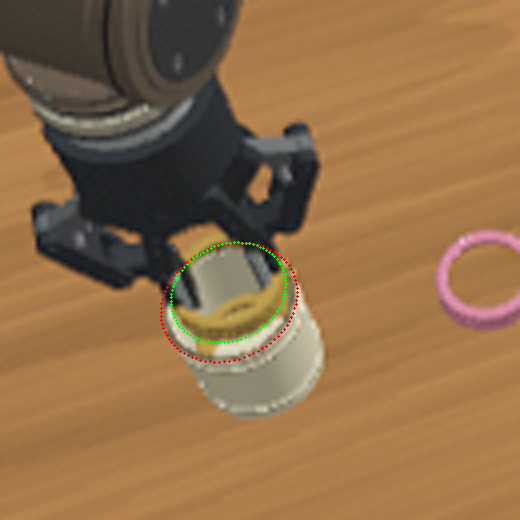

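The crop shows the held band just above the canister mouth. The projected rim (red) lies on the real rim and the projected band (green) on the band, so the model holds, with the band about 4 mm short in x. I check the settled pose and centre it.

```bash
python3 -m handwheel '[[[0.035,0,0,-0.005,0],[0.035,0,0,0,0],[0.035,0,0,0,0],[0.035,0,0,0,0]]]'; python3 - <<'E'
from h import *
for c in("scene","top"):
    im=viewer.read_camera(c)
    g=im if c=="scene" else im
    s=get_state()['eef_pos']; print(s, get_state()['tcp_rot'])
    hsv=cv2.cvtColor(im,cv2.COLOR_BGR2HSV)
im=cv2.imread("pics/scene0.png")
# per-camera rim using free pictures, outer contour of visible lower rim arc; base circle too
for c in("top","scene"):
    im=cv2.imread(f"pics/{c}0.png")
    for r in(.035,.0355): print(c,r,*fit(c,im,[(.074,r),(.074,.032),(.0,.0345)],(.531,-.323),.006))
E
```

```text
time: 6.47
eef_pos: [0.5302, -0.3214, 0.0937]
tcp_rot: [1.0, 0.001, 0.001, 0.0]
contact_force: [-0.2, 0.2, -0.1]
opening: 0.363
finger_force: 47.4
[ 0.53009158 -0.32140009  0.09348199] [9.99999775e-01 4.60831724e-04 3.74671889e-04 3.12551578e-04]
[ 0.52998712 -0.3215049   0.09330807] [9.99999865e-01 3.77066213e-04 2.63859550e-04 2.42210992e-04]
top 0.035 [ 0.53184362 -0.32401933] 698.6651979705466
top 0.0355 [ 0.53184801 -0.32411964] 686.5666375581441
scene 0.035 [ 0.53045066 -0.32114032] 593.6903673884892
scene 0.0355 [ 0.53036245 -0.32102898] 574.8161385336973
```

```bash
python3 -m handwheel '[[[0.035,0.001,0.001,0.006,0],[0.035,0,0,0.006,0],[0.035,0,0,0.006,0],[0.035,0,0,0.004,0],[0.035,0,0,0,0],[0.035,0,0,0,0]]]'
```

```text
time: 7.07
eef_pos: [0.5304, -0.3226, 0.0701]
tcp_rot: [1.0, -0.0, -0.001, -0.0]
contact_force: [-0.3, -0.3, -0.2]
opening: 0.373
finger_force: 47.5
```

```bash
python3 -m handwheel '[[[0.035,0,0,0.007,0],[0.035,0,0,0.007,0],[0.035,0,0,0.007,0],[0.035,0,0,0.006,0],[0.035,0,0,0.003,0],[0.035,0,0,0.002,0],[0.035,0,0,0,0],[0.035,0,0,0,0]]]'
```

```text
time: 7.73
eef_pos: [0.5309, -0.323, 0.0389]
tcp_rot: [1.0, 0.0, 0.0, 0.0]
contact_force: [0.1, -0.7, 0.1]
opening: 0.365
finger_force: 47.6
```

```bash
python3 -m handwheel '[[[0.035,0,0,0.001,0],[0,0,0,0,0],[0,0,0,0,0],[0,0,0,0,0],[0,0,0,0,0],[0,0,0,-0.015,0],[0,0,0,-0.025,0],[0,0,0,-0.03,0],[0,0,0,-0.03,0],[0,0,0,0,0]]]'; python3 - <<'E'
from h import *
t=viewer.read_camera("scene")
cv2.imwrite("pics/s4.png",cv2.resize(t[150:280,100:230],None,fx=4,fy=4,interpolation=2))
E
```

```text
time: 8.57
eef_pos: [0.534, -0.3255, 0.1455]
tcp_rot: [1.0, 0.0, 0.005, 0.004]
contact_force: [1.1, -0.4, -0.4]
opening: 0.002
finger_force: 0.0
```

View pics/s4.png

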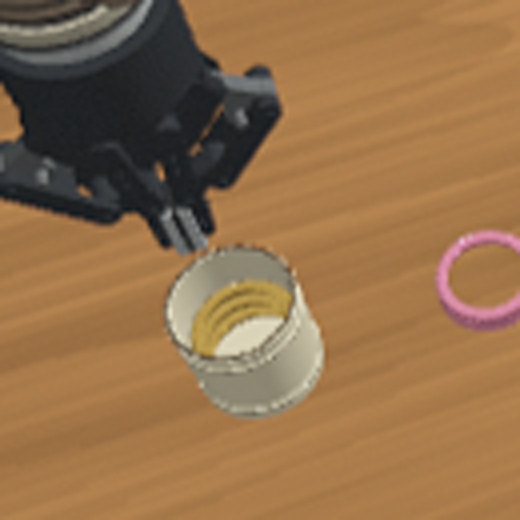

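The crop shows the canister in place with three gold bands stacked flat in one column (visible from crop (195,350) to (290,290)). Now for the second band.

```bash
python3 -m handwheel '[[[0,-0.001,-0.0353,0,0],[0,-0.001,-0.0353,0,0],[0,-0.001,-0.0353,0,0],[0,-0.001,-0.0353,0,0],[0,-0.001,-0.0353,0,0],[0,-0.001,-0.0353,0,0],[0,-0.001,-0.0353,0,0],[0,-0.001,-0.0353,0,0],[0,-0.001,-0.0353,0,0],[0,-0.001,-0.0353,0,0],[0,-0.001,-0.0353,0,0],[0,0,0,0.03,0]]]';python3 -m handwheel '[[[0,0,0,0.03,0],[0,0,0,0,0],[0,0,0,0,0]]]'
```

```text
time: 9.62
eef_pos: [0.5227, 0.0703, 0.1121]
tcp_rot: [1.0, 0.003, 0.005, -0.001]
contact_force: [1.5, -0.8, 0.5]
opening: -0.001
finger_force: 0.0
time: 9.87
eef_pos: [0.5172, 0.0657, 0.0751]
tcp_rot: [1.0, 0.0, -0.003, -0.0]
contact_force: [0.5, 0.5, 0.6]
opening: 0.001
finger_force: 0.0
```

```bash
python3 -m handwheel '[[[0,0.001,0,0.02,0],[0,0,0,0.02,0],[0,0,0,0.013,0],[0,0,0,0.008,0],[0,0,0,0,0],[0,0,0,0,0],[0,0,0,0,0]]]'
```

```text
time: 10.45
eef_pos: [0.522, 0.0652, 0.0184]
tcp_rot: [1.0, -0.0, 0.001, 0.0]
contact_force: [-0.3, 0.0, -0.0]
opening: -0.002
finger_force: 0.0
```

```bash
python3 -m handwheel '[[[0,0,0,0.0055,0],[0.035,0,0,0,0],[0.035,0,0,0,0],[0.035,0,0,0,0],[0.035,0,0,0,0],[0.035,0,0,0,0],[0.035,0,0,0,0]]]' 40;  python3 -m handwheel '[[[0.035,0,0,-0.01,0],[0.035,0,0,-0.02,0],[0.035,0,0,-0.03,0],[0.035,0,0,-0.03,0],[0.035,0,0,-0.02,0],[0.035,0,0,0,0],[0.035,0,0,0,0],[0.035,0,0,0,0]]]'
```

```text
time: 11.03
eef_pos: [0.5207, 0.0655, 0.0114]
tcp_rot: [1.0, 0.0, 0.0, -0.0]
contact_force: [-0.3, 0.0, -0.2]
opening: 0.272
finger_force: 37.1
time: 11.7
eef_pos: [0.5201, 0.0655, 0.1209]
tcp_rot: [1.0, 0.0, -0.0, -0.0]
contact_force: [-0.2, -0.3, 0.1]
opening: 0.268
finger_force: 37.1
```

```bash
python3 - <<'E'
from h import *
t=viewer.read_camera("scene"); s=get_state()['eef_pos']
cv2.imwrite("pics/s5.png",cv2.resize(t[70:200,250:380],None,fx=4,fy=4,interpolation=2))
print(s,*fit("scene",t,[(s[2]+.0086,.03),(s[2]+.0086,.023)],s[:2]))
E
```

```text
[0.51959363 0.06551358 0.12006893] [0.52590911 0.06179158] 461.76359247410744
```

View pics/s5.png

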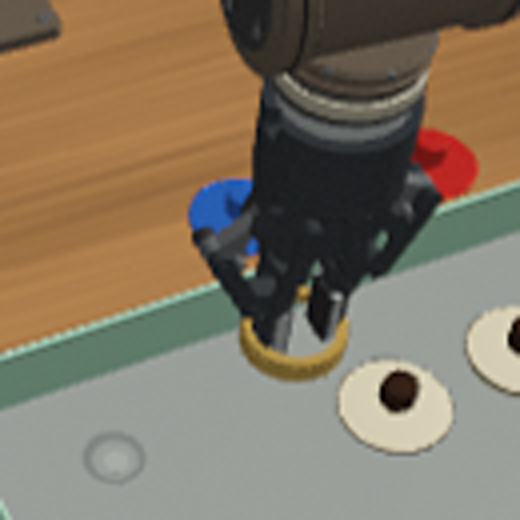

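The crop shows the second band held on the fingers at crop (295,345), but the opening is smaller (0.27 against 0.37). The tips went about 2 mm deeper, so the band may be hanging on the finger's shoulder. I set it down and regrip 2.5 mm higher.

```bash
python3 -m handwheel '[[[0.035,0,0,0.03,0],[0.035,0,0,0.03,0],[0.035,0,0,0.025,0],[0.035,0,0,0.015,0],[0.035,0,0,0.0065,0],[0.035,0,0,0,0],[0.035,0,0,0,0],[0.035,0,0,0,0]]]'; python3 -m handwheel '[[[0,0,0,0,0],[0,0,0,0,0],[0,0,0,0,0],[0,0,0,-0.001,0],[0,0,0,0,0],[0,0,0,0,0]]]'
```

```text
time: 12.42
eef_pos: [0.5208, 0.0655, 0.0148]
tcp_rot: [1.0, 0.0, 0.0, -0.0]
contact_force: [0.6, -0.6, 0.1]
opening: 0.276
finger_force: 38.7
time: 12.92
eef_pos: [0.5209, 0.0654, 0.0161]
tcp_rot: [1.0, 0.0, 0.0, 0.0]
contact_force: [0.8, -0.1, 0.5]
opening: -0.003
finger_force: 0.0
```

```bash
python3 -m handwheel '[[[0,0,0,0.0025,0],[0,0,0,0,0],[0.035,0,0,0,0],[0.035,0,0,0,0],[0.035,0,0,0,0],[0.035,0,0,0,0],[0.035,0,0,0,0],[0.035,0,0,0,0],[0.035,0,0,0,0],[0.035,0,0,0,0]]]'
```

```text
time: 13.75
eef_pos: [0.5207, 0.0655, 0.0133]
tcp_rot: [1.0, 0.0, -0.0, -0.0]
contact_force: [-0.2, 0.4, 0.5]
opening: 0.367
finger_force: 38.9
```

Regripped at 0.367, as with the first band. Lift and carry.

```bash
python3 -m handwheel '[[[0.035,0,0,-0.01,0],[0.035,0,0,-0.025,0],[0.035,0,0,-0.03,0],[0.035,0,0,-0.03,0],[0.035,0.001,0.03,-0.015,0],[0.035,0.001,0.035,0,0],[0.035,0.001,0.035,0,0],[0.035,0.001,0.035,0,0],[0.035,0.001,0.035,0,0],[0.035,0.001,0.035,0,0],[0.035,0.001,0.035,0,0],[0.035,0.001,0.035,0,0]]]'; python3 -m handwheel '[[[0.035,0.001,0.035,0,0],[0.035,0.001,0.035,0,0],[0.035,0.0005,0.035,0,0],[0.035,0,0.0175,0,0],[0.035,0,0.010,0.005,0],[0.035,0,0,0.005,0],[0.035,0,0,0,0],[0.035,0,0,0,0],[0.035,0,0,0,0],[0.035,0,0,0,0]]]'
```

```text
time: 14.75
eef_pos: [0.5286, -0.2113, 0.1243]
tcp_rot: [1.0, -0.0, 0.0, 0.0]
contact_force: [1.5, 0.4, -0.1]
opening: 0.366
finger_force: 39.0
time: 15.58
eef_pos: [0.5315, -0.3405, 0.1134]
tcp_rot: [1.0, 0.001, -0.0, -0.0]
contact_force: [0.6, 1.5, -1.2]
opening: 0.373
finger_force: 39.0
```

```bash
python3 -m handwheel '[[[0.035,-0.0005,-0.0177,0,0],[0.035,0,0,0.01,0],[0.035,0,0,0.01,0],[0.035,0,0,0,0],[0.035,0,0,0,0],[0.035,0,0,0,0],[0.035,0,0,0,0]]]'
```

```text
time: 16.17
eef_pos: [0.5309, -0.3249, 0.0936]
tcp_rot: [1.0, -0.0, 0.0, 0.0]
contact_force: [-0.1, 0.6, -0.1]
opening: 0.37
finger_force: 39.0
```

```bash
python3 -m handwheel '[[[0.035,0,0,0,0],[0.035,0,0,0,0],[0.035,0,0,0,0]]]'
```

```text
time: 16.42
eef_pos: [0.5309, -0.3246, 0.0936]
tcp_rot: [1.0, -0.0, 0.0, 0.0]
contact_force: [-1.0, -0.1, -0.4]
opening: 0.374
finger_force: 39.0
```

```bash
python3 -m handwheel '[[[0.035,0,-0.0018,0,0],[0.035,0,0,0.006,0],[0.035,0,0,0.006,0],[0.035,0,0,0.006,0],[0.035,0,0,0.006,0],[0.035,0,0,0,0],[0.035,0,0,0,0]]]'
```

```text
time: 17.0
eef_pos: [0.5303, -0.3222, 0.0683]
tcp_rot: [1.0, -0.0, -0.001, -0.001]
contact_force: [0.6, 0.2, -0.0]
opening: 0.372
finger_force: 39.1
```

```bash
python3 -m handwheel '[[[0.035,0,0,0.006,0],[0.035,0,0,0.006,0],[0.035,0,0,0.0035,0],[0.035,0,0,0,0],[0.035,0,0,0,0]]]'
```

```text
time: 17.42
eef_pos: [0.5305, -0.3223, 0.0533]
tcp_rot: [1.0, 0.0, -0.0, -0.0]
contact_force: [-0.4, -0.8, -0.4]
opening: 0.367
finger_force: 39.1
```

```bash
python3 -m handwheel '[[[0,0,0,0,0],[0,0,0,0,0],[0,0,0,0,0],[0,0,0,0,0],[0,0,0,-0.015,0],[0,0,0,-0.025,0],[0,0,0,-0.025,0],[0,0,0,-0.02,0],[0,0,0,0,0],[0,0,0,0,0],[0,0,0,0,0]]]'; python3 - <<'E'
from h import *
t=viewer.read_camera("scene")
cv2.imwrite("pics/s6.png",cv2.resize(t[150:280,100:230],None,fx=4,fy=4,interpolation=2))
for d in viewer.pinpoint("scene","canister"): print(d)
print(*fit("scene",t,[(.074,.035),(.074,.032),(.0,.0345)],(.531,-.323),.006))
E
```

```text
time: 18.33
eef_pos: [0.5302, -0.3222, 0.1379]
tcp_rot: [1.0, -0.0, -0.001, -0.0]
contact_force: [-1.2, 0.3, -0.1]
opening: 0.002
finger_force: 0.0
{'xy': [0.3229, 0.6271], 'confidence': 0.69}
[ 0.53022989 -0.3207322 ] 612.4840794919071
```

View pics/s6.png

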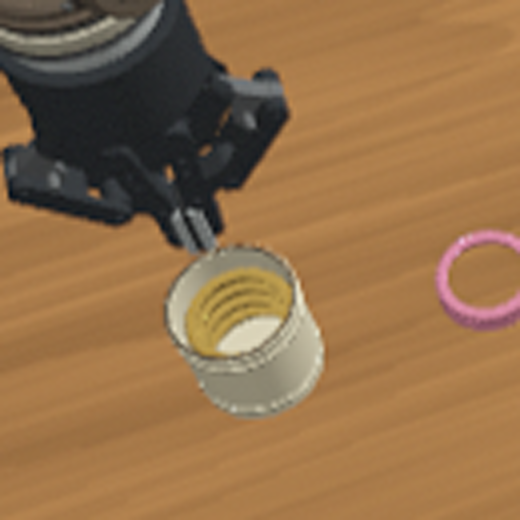

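The crop shows four gold bands stacked flat in the canister, and the canister has not moved. Now the lids, nearest first: (0.522,0.151).

```bash
python3 -m handwheel '[[[0.04,-0.001,-0.0394,0,0],[0.04,-0.001,-0.0394,0,0],[0.04,-0.001,-0.0394,0,0],[0.04,-0.001,-0.0394,0,0],[0.04,-0.001,-0.0394,0,0],[0.04,-0.001,-0.0394,0,0],[0.04,-0.001,-0.0394,0,0],[0.04,-0.001,-0.0394,0,0],[0.04,0,-0.0394,0,0],[0.04,0,-0.0394,0,0],[0.04,0,-0.0394,0,0],[0.04,0,-0.0394,0,0]]]' 30; python3 -m handwheel '[[[0.04,0,0,0.02,0],[0.04,0,0,0.03,0],[0.04,0,0,0.02,0],[0.04,0,0,0.01,0],[0.04,0,0,0,0],[0.04,0,0,0,0],[0.04,0,0,0,0],[0.04,0,0,0,0]]]'; python3 -c "
from plant import get_state;print(get_state()['qpos'])"
```

```text
time: 19.43
eef_pos: [0.5214, 0.1521, 0.1374]
tcp_rot: [1.0, 0.0, -0.001, 0.0]
contact_force: [0.9, 0.1, -0.0]
opening: 0.467
finger_force: 0.0
time: 20.1
eef_pos: [0.5241, 0.1501, 0.0605]
tcp_rot: [1.0, -0.0, 0.002, -0.0]
contact_force: [0.0, 0.1, 0.2]
opening: 0.464
finger_force: 0.0
[9.28621455e-02 2.10167267e-01 2.01265208e+00 2.42032989e-05
 9.15678702e-01 1.66404154e+00]
```

```bash
python3 -m handwheel '[[[0.04,-0.001,0,0.015,0],[0.04,0,0,0.015,0],[0.04,0,0,0.0085,0],[0.04,0,0,0,0],[0.04,0,0,0,0],[0.04,0,0,0,0]]]'
```

```text
time: 20.6
eef_pos: [0.5226, 0.1503, 0.0214]
tcp_rot: [1.0, 0.0, 0.001, -0.0]
contact_force: [1.1, -0.4, -0.4]
opening: 0.466
finger_force: 0.0
```

Close lightly to centre in y, reopen, turn -90°, and grip to centre in x.

```bash
python3 -m handwheel '[[[0.015,0,0,-0.001,0],[0.015,0,0,0,0],[0.015,0,0,0,0],[0.015,0,0,0,0],[0.015,0,0,0,0],[0.015,0,0,0,0]]]' 20; python3 -m handwheel '[[[0.04,0,0,0,0],[0.04,0,0,0,0],[0.04,0,0,0,0]]]'; python3 -m handwheel '[[[0.04,0,0,0,-7],[0.04,0,0,0,-7],[0.04,0,0,0,-7],[0.04,0,0,0,-7],[0.04,0,0,0,-7],[0.04,0,0,0,-7],[0.04,0,0,0,-7],[0.04,0,0,0,-7],[0.04,0,0,0,-7],[0.04,0,0,0,-7],[0.04,0,0,0,-7],[0.04,0,0,0,-7]]]'; python3 -m handwheel '[[[0.04,0,0,0,-6],[0.04,0,0,0,0],[0.04,0,0,0,0],[0.015,0,0,0,0],[0.015,0,0,0,0],[0.015,0,0,0,0],[0.015,0,0,0,0],[0.015,0,0,0,0]]]' 60
```

```text
time: 21.1
eef_pos: [0.5227, 0.1504, 0.0227]
tcp_rot: [1.0, 0.0, 0.001, -0.0]
contact_force: [-1.5, -0.4, 5.3]
opening: 0.267
finger_force: 20.1
time: 21.35
eef_pos: [0.5213, 0.1502, 0.0209]
tcp_rot: [1.0, 0.0, -0.0, 0.0]
contact_force: [0.0, -0.4, 0.2]
opening: 0.472
finger_force: 0.0
time: 22.35
eef_pos: [0.5213, 0.1502, 0.0208]
tcp_rot: [0.741, 0.671, -0.0, -0.0]
contact_force: [0.0, 0.1, 0.2]
opening: 0.467
finger_force: 0.0
time: 23.02
eef_pos: [0.5218, 0.1503, 0.0214]
tcp_rot: [0.707, 0.707, 0.0, 0.0]
contact_force: [0.4, -0.4, 0.7]
opening: 0.256
finger_force: 58.9
```

```bash
python3 -m handwheel '[[[0.015,0,0,-0.015,0],[0.015,0,0,-0.03,0],[0.015,0,0,-0.03,0],[0.015,0,0,-0.024,0],[0.015,-0.025,0.001,0,0],[0.015,-0.037,0.001,0,0],[0.015,-0.037,0.001,0,0],[0.015,-0.037,0.001,0,0],[0.015,-0.037,0.001,0,0],[0.015,-0.037,0.001,0,0],[0.015,-0.037,0.001,0,0],[0.015,-0.037,0.001,0,0]]]'; python3 -m handwheel '[[[0.015,-0.037,0.001,0,0],[0.015,-0.037,0,0,0],[0.015,-0.037,0,0,0],[0.015,-0.037,0,0,0],[0.015,-0.0258,0,0,0],[0.015,-0.015,0,0,0],[0.015,0,0,0,0],[0.015,0,0,0,0],[0.015,0,0,0,0],[0.015,0,0,0,0]]]'
```

```text
time: 24.02
eef_pos: [0.5291, -0.1354, 0.1199]
tcp_rot: [0.707, 0.707, -0.0, -0.0]
contact_force: [0.7, 0.4, -0.7]
opening: 0.255
finger_force: 58.9
time: 24.85
eef_pos: [0.5307, -0.3207, 0.1199]
tcp_rot: [0.707, 0.708, 0.0, -0.001]
contact_force: [-0.1, 0.2, -0.6]
opening: 0.252
finger_force: 58.9
```

```bash
python3 -m handwheel '[[[0.015,-0.0015,0,0.01,0],[0.015,0,0,0.01,0],[0.015,0,0,0.008,0],[0.015,0,0,0,0],[0.015,0,0,0,0],[0.015,0,0,0,0]]]'; python3 -m handwheel '[[[0.015,0,0,0.002,0],[0.015,0,0,0.002,0],[0.015,0,0,0,0],[0.015,0,0,0,0]]]'
```

```text
time: 25.35
eef_pos: [0.5308, -0.3239, 0.0921]
tcp_rot: [0.707, 0.707, -0.0, -0.0]
contact_force: [-0.5, -0.0, -1.0]
opening: 0.258
finger_force: 58.9
time: 25.68
eef_pos: [0.5307, -0.3241, 0.0884]
tcp_rot: [0.707, 0.707, 0.0, 0.0]
contact_force: [0.1, -0.4, -0.9]
opening: 0.253
finger_force: 58.9
```

```bash
python3 -m handwheel '[[[0.015,0.0014,0,0,0],[0.015,0,0,0.0015,0],[0.015,0,0,0.0015,0],[0.015,0,0,0,0],[0.015,0,0,0,0]]]'
```

```text
time: 26.1
eef_pos: [0.5306, -0.3225, 0.0851]
tcp_rot: [0.707, 0.707, -0.0, -0.0]
contact_force: [-0.6, -0.1, -1.3]
opening: 0.257
finger_force: 58.9
```

No contact force 4 mm below the rim, so this lid seems to fit. I lower it further.

```bash
python3 -m handwheel '[[[0.015,0,0,0.002,0],[0.015,0,0,0.002,0],[0.015,0,0,0.0015,0],[0.015,0,0,0,0],[0.015,0,0,0,0]]]'
```

```text
time: 26.52
eef_pos: [0.5307, -0.3226, 0.0797]
tcp_rot: [0.707, 0.707, -0.0, -0.0]
contact_force: [-1.2, 0.2, -0.4]
opening: 0.255
finger_force: 59.1
```

```bash
python3 -m handwheel '[[[0.015,0,0,0.001,0],[0.015,0,0,0.0005,0],[0.015,0,0,0,0]]]'
```

```text
time: 26.77
eef_pos: [0.5309, -0.3227, 0.0794]
tcp_rot: [0.707, 0.707, -0.0, -0.0]
contact_force: [-2.3, 1.0, 4.4]
opening: 0.255
finger_force: 59.4
```

Seated at the expected height, with contact on the rim. I release, lift clear and look.

```bash
python3 -m handwheel '[[[0.04,0,0,0,0],[0.04,0,0,0,0],[0.04,0,0,0,0],[0.04,0,0,-0.02,0],[0.04,0,0,-0.03,0],[0.04,0,0,-0.04,0],[0.04,-0.03,-0.01,-0.03,0],[0.04,-0.04,-0.01,0,0],[0.04,-0.04,-0.01,0,0],[0.04,-0.04,0,0,0],[0.04,0,0,0,0],[0.04,0,0,0,0]]]'; python3 - <<'E'
from h import *
t=viewer.read_camera("scene"); u=viewer.read_camera("top")
a=cv2.resize(t[170:270,110:230],None,fx=4,fy=4,interpolation=2); b=cv2.resize(t[80:300,210:490],(480,377))
cv2.imwrite("pics/s7.png",cv2.resize(np.hstack([a[:377],b[:,:]])[:, :],(800,314)))
print(fit("scene",t,[(0,.0345)],(.531,-.323),.006), fit("scene",t,[(.0765,.036),(.0,.0345)],(.531,-.323),.006), fit("scene",t,[(.0865,.036),(.0,.0345)],(.531,-.323),.006))
print(fit("top",u,[(.0765,.036)],(.531,-.323),.006))
E
```

```text
time: 27.77
eef_pos: [0.5002, -0.4731, 0.1959]
tcp_rot: [0.708, 0.706, 0.0, -0.001]
contact_force: [-0.1, 0.8, 0.4]
opening: 0.469
finger_force: 0.0
(array([ 0.52847194, -0.32173912]), np.float64(167.06756464100184)) (array([ 0.53063988, -0.32128474]), np.float64(487.02938005665885)) (array([ 0.537     , -0.32011719]), np.float64(390.5614674137987))
(array([ 0.53140263, -0.32296319]), np.float64(344.1394206913993))
```

View pics/s7.png

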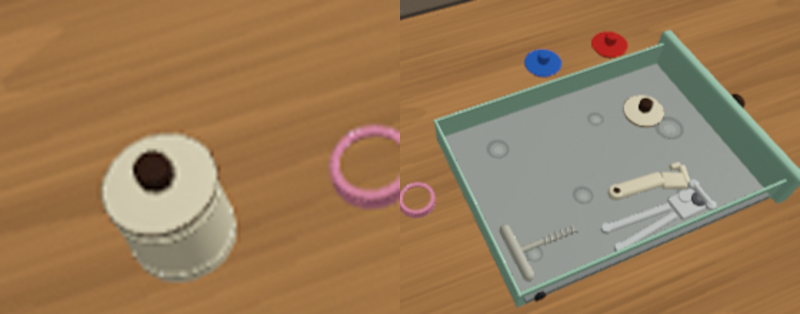

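The picture shows the lid flat on the rim of the canister at (160,200). The other lid is still in the drawer at (643,110), and the utensils have not moved. The rim fit matches a lid fully home at z=76.5 mm.

```bash
python3 -c "
from plant import sign_off; print(sign_off())"
```

```text
the job is handed in; nothing more can be done
None
```

I put both loose bands flat on the two already in the canister and seated a lid fully home on the rim, then handed the job in at about 28 s. The first lid I tried fitted, so I left the other one in the drawer untested, and the canister and the utensils in the drawer did not move.

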